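Run a fingertip along a row of push rivets

TASK

The arched cover strip on the lamp controller is held by six push rivets that are still standing up. Starting at the end with the thumbscrew, run the fingertips lightly along the row in one pass, never more than 3 cm above the strip on the way, so that each rivet in turn is pressed down level with the strip; then take the hand away. Do not push the controller out of its place or pick it up, and leave the things around it alone.

Things in the scene. Friction and masses are not known exactly. Their poses are not given: they have to be found in the camera images.
- controller: white lamp-controller box, loose on the bench, about 3 kg, 160 mm along its x, 270 mm along its y, lid 42 mm above the bench. Origin: centre of its underside, z up. On the lid an arched aluminium strip, 36 mm wide, flat top 45 mm above the bench, bulging to the box's +x, lies on a gasket that gives under more than 4 N (3.5 N/mm, up to 3 mm); along its middle stand six grey plastic push rivets on an arc of 140 mm radius, 36 mm apart.
- thumbscrew (a point): centre of the top of the fixed steel thumbscrew at the +y end of the strip, 18 mm diameter, standing 10 mm above the strip, about 35 mm before rivet 1 along the arc.
- rivet1_top (a point): centre of the top of push rivet 1 (the one next to the thumbscrew): a blunt grey cone of 28 mm base and 8 mm top diameter. It moves with the rivet; unpressed it is 5 to 6 mm above the strip, fully pressed it is level with the strip.
- rivet1 (a joint): how far rivet 1 is pressed down, m: 0 to 0.001 at the start, 0.006 when level with the strip. It yields to about 2 N from above, or to fingertips sliding over its sloping side, and stays where it is left.
- rivet2_top (a point): centre of the top of push rivet 2 in the row: a blunt grey cone of 28 mm base and 8 mm top diameter. It moves with the rivet; unpressed it is 5 to 6 mm above the strip, fully pressed it is level with the strip.
- rivet2 (a joint): how far rivet 2 is pressed down, m: 0 to 0.001 at the start, 0.006 when level with the strip. It yields to about 2 N from above, or to fingertips sliding over its sloping side, and stays where it is left.
- rivet3_top (a point): centre of the top of push rivet 3 in the row: a blunt grey cone of 28 mm base and 8 mm top diameter. It moves with the rivet; unpressed it is 5 to 6 mm above the strip, fully pressed it is level with the strip.
- rivet3 (a joint): how far rivet 3 is pressed down, m: 0 to 0.001 at the start, 0.006 when level with the strip. It yields to about 2 N from above, or to fingertips sliding over its sloping side, and stays where it is left.
- rivet4_top (a point): centre of the top of push rivet 4 in the row: a blunt grey cone of 28 mm base and 8 mm top diameter. It moves with the rivet; unpressed it is 5 to 6 mm above the strip, fully pressed it is level with the strip.
- rivet4 (a joint): how far rivet 4 is pressed down, m: 0 to 0.001 at the start, 0.006 when level with the strip. It yields to about 2 N from above, or to fingertips sliding over its sloping side, and stays where it is left.
- rivet5_top (a point): centre of the top of push rivet 5 in the row: a blunt grey cone of 28 mm base and 8 mm top diameter. It moves with the rivet; unpressed it is 5 to 6 mm above the strip, fully pressed it is level with the strip.
- rivet5 (a joint): how far rivet 5 is pressed down, m: 0 to 0.001 at the start, 0.006 when level with the strip. It yields to about 2 N from above, or to fingertips sliding over its sloping side, and stays where it is left.
- rivet6_top (a point): centre of the top of push rivet 6 (the last, at the far end): a blunt grey cone of 28 mm base and 8 mm top diameter. It moves with the rivet; unpressed it is 5 to 6 mm above the strip, fully pressed it is level with the strip.
- rivet6 (a joint): how far rivet 6 is pressed down, m: 0 to 0.001 at the start, 0.006 when level with the strip. It yields to about 2 N from above, or to fingertips sliding over its sloping side, and stays where it is left.
- eyepiece_cap: a low grey plastic cap, 34 mm diameter, 18 mm high, lying flat on top of the controller inside the arch of rivets; not to be disturbed. Origin: centre of its underside.
- objective: a steel microscope objective standing upright on the bench, 32 mm widest diameter, 48 mm tall; not to be disturbed. Origin: centre of its underside.
- petri_dish: a covered glass dish on the bench, 64 mm diameter, 15 mm high; not to be disturbed. Origin: centre of its underside.
- slide_box: a white plastic slide box on the bench, 62 x 92 x 32 mm; not to be disturbed. Origin: centre of its underside.

How it is judged:
By the outcome, as a careful person would: the job done as asked, in the order asked, and still so for the second after the job is handed in, with the robot touching nothing.
It also fails if it takes over 48 s, if anything falls off the work surface, if the arm or the gripper's body presses on something with over 40 N, if the wrist force passes 120 N, or if a joint passes its speed limit or range.

ROBOT

A 7-joint arm with a two-finger parallel gripper is mounted at the origin on the work surface. World frame = base frame: x ahead of the robot, y to its left, z up, the work surface at z = 0. Lengths are in m, angles in degrees, forces in N, time in s.
With the tool pointing down it reaches from about 0.4 to 0.85 m from the base axis. Payload 4.4 kg.
Tool frame: the origin (TCP) lies on the centre line of the jaws, within the pads' length; the fingertips stand 19 mm ahead of it and the grasp point (between the pads) is the TCP; z points along the fingers, y is the direction in which the jaws open and shut (so a half turn about z gives the same grasp; the last joint's range is limited). The gripper opens to 94 mm and grips with 3 to 60 N. Pads are 16 mm wide; open, the fingers measure 119 mm over their backs; the gripper's body (75 mm by 177 mm) begins 78 mm behind the grasp point.
Start: joints at [71.918, 36.005, 2.206, 86.941, -1.547, 57.084, -1.146], TCP at [0.161, -0.63, 0.224] pointing down, gripper open.
Joint ranges: [-175.42, 175.42], [-21.48, 121.26], [-71.46, 75.88], [10.55, 141.38], [-63.04, 243.04], [13.31, 113.54], [-168.57, 168.57]. Speed limits (degrees/s): [147.25, 147.25, 180, 180, 180, 180, 180].

INTERFACE

Orientations are given as a 3x3 rotation matrix whose columns are the frame's x, y, z axes.
In Python, from rig import sensors, optics, manip gives the robot as it stands. The module is installed in compiled form; this text tells all that it offers.
- The arm moves only by the tool apply_moves, never from a script. Its argument "plan" is a list of rows, each an object of numbers: "jaw": the opening in per cent of the stroke, from 0 (shut) to 100 (fully open); "x", "y", "z": the shift along the tool's x, y, z in mm; "rx", "ry", "rz": the turn, a rotation vector about the tool's x, y, z in rad. A call has exactly 5 rows; each row is the pose to reach, as a shift and turn from the pose commanded when the call began, along the tool's axes at that moment; what a row does not reach only later rows make up. A row lasts 1/12 s, in which the tool goes at most 41.7 mm and 7.16 degrees, less where a joint would pass 70% of its speed; a pose out of reach is approached as far as the arm can. A call with a gripper value outside its range is refused whole. The fingers move at their own pace and stop on an object; the grip force is fixed at half the most. Time passes only in rows, so rows that repeat a pose let the fingers close, or fill a call up. It gives the time, the measured TCP pose, the force and the opening at its end, in the units of the state.
- sensors.state(): the state, without advancing time (a new reading comes with each control period).
- optics.get_image(name): name is "side" or "top" or "wrist"; returns a dict with "pixels" (400x640x3 uint8, red, green, blue), "camera_matrix" (3x3 intrinsics, pixels), "rvec" (rotation vector, rad) and "tvec" (3), from world to camera coordinates, as OpenCV has them; the wrist camera has in their place "tool_from_camera" (4x4, takes a point from camera to tool coordinates, whose origin is the TCP and whose axes are the flange's). Camera axes: x right, y down, z forward; pixel columns grow to the right and rows downward; lengths in m; the calibration is good to about 2 mm. A picture is of the moment at which its call begins: read the wrist's pose just before it. There is no depth.
- manip.job_done(): hands the job in, once; it reports no verdict.
Trained networks look in a picture, given as the dict that the camera call returned (one of the last four; its "shot" number tells which), for a name from the list of things; names that differ only in an ending like _2 or _b are one class to them, and where a whole thing is asked for, a point or a joint stands for the part that bears it (a point fixed in the world has none). Each returns a list of dicts, best first, with "conf" (0 to 1); they miss things now and then, are a little off and sometimes report something else, mostly with a low value. They report only what shows in the picture. A call takes as long as a camera call.
- optics.search_frame(picture, query): "extent" ([centre column, centre row, width, height] as shares, 0 to 1, of the picture: columns of its width, rows of its height, round what is visible of it).
- optics.outline_of(picture, query): "pixels" (400x640 bool, what is visible of it) and "extent" ([centre column, centre row, width, height] as shares, 0 to 1, of the picture: columns of its width, rows of its height, round what is visible of it).
The state is a dict: "time": time; "joint_pos": joint angles; "qvel": joint speeds; "joint_torque": joint torques, N m; "ee_pos": TCP position; "eef_rot": TCP orientation; "force": force on the tool from outside, world axes, zero at the start; "torque": the same for the moment, N m; "finger_gap": finger opening in m.
Only numpy, scipy, OpenCV 4.12 (cv2) and the standard library are available. Lean on these libraries where they do the work, as an engineer would, in place of code of your own. Each camera call takes 0.05 s, during which the arm holds its last target. There are 200 camera calls.

## Working session

There is one attempt and no reset: what is moved stays moved. The work goes in short steps, Python scripts to look and compute and a tool call to move; the robot and the scene stay as the last step left them, time stands still between calls to the robot, and variables do not carry over. Pictures are saved under pics/ and viewed, about 8 in all and at most 12, crops included, and the job is handed in when it is done.

Besides the shell and the picture viewer there is one more tool, called after ">>>" as a command line: name --argument value ..., lists and objects as JSON in quotes. apply_moves: Moves the arm, as the interface text tells. Its arguments: {"type":"object","properties":{"plan":{"type":"array","items":{"type":"object","properties":{"jaw":{"type":"number"},"x":{"type":"number"},"y":{"type":"number"},"z":{"type":"number"},"rx":{"type":"number"},"ry":{"type":"number"},"rz":{"type":"number"}}}}},"required":["plan"]}

```bash
mkdir -p pics; cat > h.py <<'E'
from rig import sensors, optics, manip
import numpy as np, cv2
def save(p,n): cv2.imwrite('pics/'+n, cv2.cvtColor(p['pixels'],cv2.COLOR_RGB2BGR))
def ray(p,uv,z,s=None):
    K=p['camera_matrix']; d=np.linalg.inv(K)@np.array([uv[0],uv[1],1.])
    if 'rvec' in p:
        R=cv2.Rodrigues(np.array(p['rvec'],float))[0]; t=np.array(p['tvec']).ravel(); c=-R.T@t; d=R.T@d
    else:
        T=np.array(p['tool_from_camera']);R=np.array(s['eef_rot']);c=R@T[:3,3]+s['ee_pos'];d=R@T[:3,:3]@d
    return c+d*(z-c[2])/d[2]
E
python3 - <<'E'
from h import *
s=sensors.state();print({k:np.round(v,4).tolist() for k,v in s.items()})
for n in ['top','side']:
    p=optics.get_image(n);save(p,n+'.png')
    R=cv2.Rodrigues(np.array(p['rvec'],float))[0];print(n,-R.T@np.array(p['tvec']).ravel())
    for q in ['controller','thumbscrew','rivet1_top','eyepiece_cap','objective','petri_dish','slide_box']:
        for d in optics.search_frame(p,q)[:7]:
            e=np.array(d['extent'])*[640,400,640,400];print(n,q,round(d['conf'],2),e.round(1),ray(p,e[:2],.045).round(3))
E
```

```text
{'time': 0.0, 'joint_pos': [71.9168, 36.0583, 2.204, 86.9932, -1.5472, 57.0832, -1.1445], 'qvel': [-0.087, 0.0486, 0.0433, 0.0686, -0.0143, 0.0053, -0.0388], 'joint_torque': [0.0, -54.9732, 1.1435, -18.6633, -0.0523, 0.0238, 0.0002], 'ee_pos': [0.1606, -0.6292, 0.2236], 'eef_rot': [[0.969, 0.2472, -0.0005], [0.2472, -0.969, 0.0018], [-0.0, -0.0018, -1.0]], 'force': [-0.179, -0.7138, -0.2469], 'torque': [-0.0051, -0.0387, 0.0315], 'finger_gap': 0.0938}
top [5.43793349e-01 4.75203848e-04 1.14447450e+00]
top controller 0.95 [284.2 236.8 124.5 112.3] [0.539 0.097 0.045]
top thumbscrew 0.66 [279.9 230.6  93.3  67.7] [0.554 0.107 0.045]
top thumbscrew 0.57 [255.  225.2   9.1  11.8] [0.568 0.166 0.045]
top rivet1_top 0.44 [249.3 237.4   8.3   6.7] [0.54  0.179 0.045]
top eyepiece_cap 0.74 [294.  245.6  14.5  13.7] [0.518 0.074 0.045]
top petri_dish 0.62 [231.5 196.4  28.4  26.3] [0.637 0.221 0.045]
top slide_box 0.64 [367.4 196.4  45.2  43.6] [ 0.63  -0.102  0.045]
side [0.23638077 0.4066204  0.56645684]
side controller 0.97 [292.5 272.7 139.9 148.8] [0.528 0.14  0.045]
side thumbscrew 0.82 [288.1 263.4  66.5 113.7] [0.547 0.132 0.045]
side rivet1_top 0.64 [270.3 284.7  15.9  16.4] [0.536 0.181 0.045]
side eyepiece_cap 0.58 [324.1 252.9  20.2  21.4] [0.519 0.073 0.045]
side objective 0.78 [247.1 209.   16.8  23.6] [0.699 0.096 0.045]
side objective 0.15 [269.9 286.2  18.2  11.3] [0.534 0.183 0.045]
side petri_dish 0.62 [210.2 282.4  37.7  39.9] [0.608 0.245 0.045]
side slide_box 0.94 [341.6 190.4  33.7  39.6] [ 0.605 -0.074  0.045]
```

```bash
python3 - <<'E'
import cv2,numpy as np
a=cv2.resize(cv2.imread('pics/top.png')[165:305,190:400],None,fx=3.8,fy=3.8,interpolation=2)
b=cv2.resize(cv2.imread('pics/side.png')[180:370,190:390],None,fx=3,fy=3,interpolation=2)
cv2.imwrite('pics/a.png',a);cv2.imwrite('pics/b.png',b)
E
```

```text
(no output)
```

View pics/a.png

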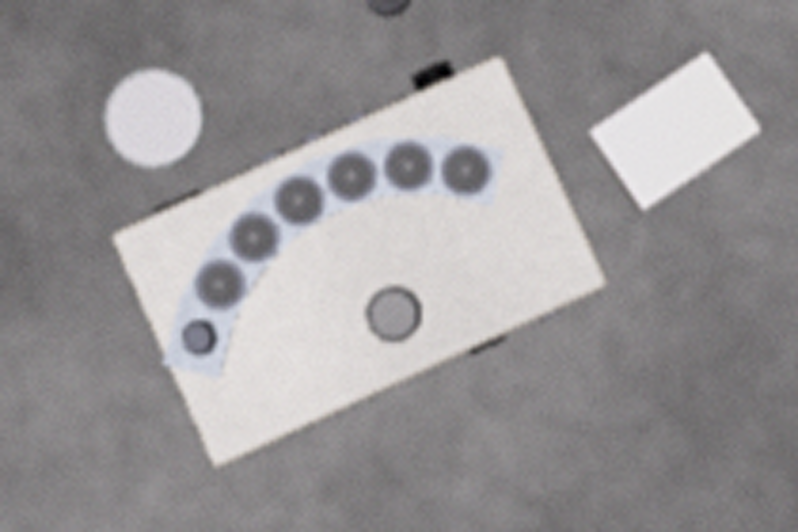

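View pics/b.png

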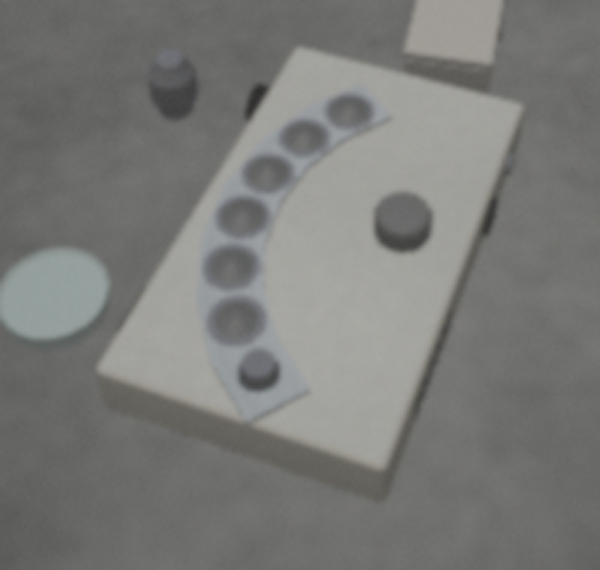

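The top view shows the thumbscrew at crop (199,337) and six rivets running from (220,284) to (465,170). The cap lies inside the arch, and the objective, dish and slide box are clear of the box. Next I fit the arc to these points.

```bash
cat >> h.py <<'E'
from scipy.optimize import least_squares
def arc(c,a0,sg=-1,n=7):
    a=a0+sg*2*np.arcsin(18/140)*(np.arange(n)-1); return np.c_[c[0]+.14*np.cos(a),c[1]+.14*np.sin(a)]
def fit(P):
    f=lambda q:(arc(q[:2],q[2])[1:]-P).ravel()
    return least_squares(f,[P[:,0].mean()-.1,P[:,1].mean(),.6])
E
python3 - <<'E'
from h import *
A=np.array([(199,337),(220,284),(254,237),(299,201),(352,176),(408,166),(465,170)])
B=np.array([(258,363),(236,317),(231,265),(242,214),(268,172),(304,136),(350,109)])
A=(A+.5)/3.8-.5+[190,165]; B=(B+.5)/3-.5+[190,180]
for n,U in (('top',A),('side',B)):
    p=optics.get_image(n)
    P=np.array([ray(p,u,.055 if i==0 else .049)[:2] for i,u in enumerate(U)])
    r=fit(P[1:]);print(n,P.round(4).tolist(),r.x.round(4),'rms',np.sqrt(np.mean(r.fun**2)).round(4));print(arc(r.x[:2],r.x[2]).round(4).tolist())
E
```

```text
top [[0.5029, 0.1952], [0.535, 0.1829], [0.5635, 0.1616], [0.5852, 0.1334], [0.5999, 0.1002], [0.6054, 0.0654], [0.6021, 0.0301]] [0.4657 0.0614 1.0573] rms 0.0004
[[0.5011, 0.1969], [0.5345, 0.1834], [0.5633, 0.1618], [0.5857, 0.1336], [0.6001, 0.1006], [0.6056, 0.065], [0.6019, 0.0292]]
side [[0.503, 0.1989], [0.5352, 0.1856], [0.5628, 0.1649], [0.5857, 0.1365], [0.5989, 0.1042], [0.6049, 0.0688], [0.6012, 0.0323]] [0.4651 0.065  1.0536] rms 0.0005
[[0.501, 0.2003], [0.5344, 0.1867], [0.5631, 0.165], [0.5854, 0.1367], [0.5997, 0.1037], [0.6051, 0.0681], [0.6013, 0.0323]]
```

>>> apply_moves --plan '[{"jaw":0,"x":35,"y":-20,"z":0,"rz":-0.12},{"jaw":0,"x":70,"y":-40,"z":0,"rz":-0.24},{"jaw":0,"x":105,"y":-60,"z":0,"rz":-0.36},{"jaw":0,"x":140,"y":-80,"z":0,"rz":-0.48},{"jaw":0,"x":175,"y":-100,"z":0,"rz":-0.6}]'

```text
invalid input at $.plan[0]: expected keys jaw, x, y, z, rx, ry, rz
```

```bash
cat >> h.py <<'E'
def rel(x,y,z,s=None,turn_to=None):
    s=s or sensors.state(); R=np.array(s['eef_rot']); a=np.degrees(np.arctan2(R[1,0],R[0,0]))
    o=[ (R.T@(np.array([x,y,z])-s['ee_pos'])*1000).round(1).tolist(),'ang',a.round(1)]
    if turn_to is not None: o+=['rz',round(-np.radians(turn_to-a),3)]
    return o
E
python3 -c "
from h import *
s=sensors.state();print(s['time'],s['ee_pos'],np.round(s['joint_pos'],1),s['force'],s['finger_gap']);print(rel(.5,-.1,.22,s,109))"
```

```text
0.9 [ 0.16069277 -0.62985197  0.22450406] [71.9 36.   2.2 86.9 -1.5 57.1 -1.1] [-0.09203684  0.71198874 -0.38844344] 0.09365673004158348
[[459.7, -429.6, 4.5], 'ang', np.float64(14.3), 'rz', np.float64(-1.653)]
```

>>> apply_moves --plan '[{"jaw":0,"x":35,"y":-20,"z":0,"rx":0,"ry":0,"rz":-0.12},{"jaw":0,"x":70,"y":-40,"z":0,"rx":0,"ry":0,"rz":-0.24},{"jaw":0,"x":105,"y":-60,"z":0,"rx":0,"ry":0,"rz":-0.36},{"jaw":0,"x":140,"y":-80,"z":0,"rx":0,"ry":0,"rz":-0.48},{"jaw":0,"x":175,"y":-100,"z":0,"rx":0,"ry":0,"rz":-0.6}]'

```text
time: 1.32
ee_pos: [0.3067, -0.4883, 0.2247]
eef_rot: [[0.656, 0.755, 0.0], [0.755, -0.656, -0.0], [-0.0, 0.001, -1.0]]
force: [0.1, -0.4, -0.3]
finger_gap: 0.0641
```

```bash
python3 -c "
from h import *
s=sensors.state();print(s['time'],s['ee_pos'],np.round(s['joint_pos'],1),s['force'],s['finger_gap']);print(rel(.5,-.1,.22,s,109))"
```

```text
1.3167 [ 0.30666133 -0.48832936  0.22474005] [60.1 30.  -7.6 98.9  4.9 51.4  9.4] [ 0.05845368 -0.43059999 -0.27806939] 0.06412592354683107
[[419.9, -108.8, 4.6], 'ang', np.float64(49.0), 'rz', np.float64(-1.047)]
```

>>> apply_moves --plan '[{"jaw":0,"x":39,"y":-10,"z":0,"rx":0,"ry":0,"rz":-0.12},{"jaw":0,"x":78,"y":-20,"z":0,"rx":0,"ry":0,"rz":-0.24},{"jaw":0,"x":117,"y":-30,"z":0,"rx":0,"ry":0,"rz":-0.36},{"jaw":0,"x":156,"y":-40,"z":0,"rx":0,"ry":0,"rz":-0.48},{"jaw":0,"x":195,"y":-50,"z":0,"rx":0,"ry":0,"rz":-0.6}]'

```text
time: 1.73
ee_pos: [0.3973, -0.3086, 0.2248]
eef_rot: [[0.115, 0.993, 0.001], [0.993, -0.115, -0.001], [-0.001, 0.001, -1.0]]
force: [0.4, 0.4, -0.1]
finger_gap: 0.0304
```

```bash
python3 -c "
from h import *
s=sensors.state();print(s['time'],s['ee_pos'],np.round(s['joint_pos'],1),s['force'],s['finger_gap']);print(rel(.48,.08,.22,s,109));T=optics.get_image('wrist')['tool_from_camera'];print(T)"
```

```text
1.7333 [ 0.39734359 -0.30857289  0.22481467] [ 47.6  24.8 -18.3 109.7  10.4  47.1  17.2] [ 0.36789894  0.4348428  -0.07184355] 0.0303925469497931
[[395.5, 37.4, 4.6], 'ang', np.float64(83.4), 'rz', np.float64(-0.447)]
[[-9.92097341e-04 -9.66207517e-01 -2.57763555e-01  7.43208180e-02]
 [ 9.99999406e-01 -1.07472148e-03  1.79649977e-04 -1.16457423e-03]
 [-4.50603187e-04 -2.57763224e-01  9.66208009e-01 -1.60243962e-01]
 [ 0.00000000e+00  0.00000000e+00  0.00000000e+00  1.00000000e+00]]
```

>>> apply_moves --plan '[{"jaw":0,"x":40,"y":9,"z":0,"rx":0,"ry":0,"rz":-0.1},{"jaw":0,"x":80,"y":18,"z":0,"rx":0,"ry":0,"rz":-0.2},{"jaw":0,"x":120,"y":26,"z":0,"rx":0,"ry":0,"rz":-0.3},{"jaw":0,"x":160,"y":35,"z":0,"rx":0,"ry":0,"rz":-0.4},{"jaw":0,"x":200,"y":44,"z":0,"rx":0,"ry":0,"rz":-0.45}]'

```text
time: 2.2
ee_pos: [0.4649, -0.1156, 0.2248]
eef_rot: [[-0.326, 0.945, 0.001], [0.945, 0.326, -0.0], [-0.001, 0.0, -1.0]]
force: [-0.7, -0.2, -0.6]
finger_gap: 0.0006
```

```bash
python3 -c "
from h import *
s=sensors.state();print(s['time'],s['ee_pos'],np.round(s['joint_pos'],1),s['force'],s['finger_gap']);print(rel(.53,.08,.22,s,109))"
```

```text
2.2 [ 0.46492093 -0.11563075  0.22478622] [ 30.   23.8 -26.8 112.9  14.6  46.5  14.1] [-0.70726791 -0.19218157 -0.56763186] 0.0005804230984282103
[[163.7, 125.3, 4.7], 'ang', np.float64(109.0), 'rz', np.float64(0.001)]
```

>>> apply_moves --plan '[{"jaw":0,"x":32,"y":25,"z":0,"rx":0,"ry":0,"rz":0},{"jaw":0,"x":65,"y":50,"z":0,"rx":0,"ry":0,"rz":0},{"jaw":0,"x":98,"y":75,"z":0,"rx":0,"ry":0,"rz":0},{"jaw":0,"x":131,"y":100,"z":0,"rx":0,"ry":0,"rz":0},{"jaw":0,"x":164,"y":125,"z":0,"rx":0,"ry":0,"rz":0}]'

```text
time: 2.62
ee_pos: [0.5304, 0.0802, 0.2247]
eef_rot: [[-0.322, 0.947, 0.001], [0.947, 0.322, -0.0], [-0.0, 0.0, -1.0]]
force: [0.4, -0.1, -0.9]
finger_gap: 0.0004
```

```bash
python3 -c "
from h import *
optics.get_image('wrist')
s=sensors.state();p=optics.get_image('wrist');save(p,'w.png')
print(s['time'],s['ee_pos'],np.round(s['joint_pos'],1),s['force'],s['qvel'])
for q in ['thumbscrew','rivet1_top']:
  for d in optics.search_frame(p,q)[:8]:
    e=np.array(d['extent'])*[640,400,640,400];print(q,round(d['conf'],2),e.round(1),ray(p,e[:2],.048,s).round(4))
"
```

```text
2.6667 [0.53275924 0.0916423  0.22549763] [  5.9  28.7 -27.2 104.3  16.   50.4  -9.1] [4.12850431 6.73814592 1.46924256] [ 3.8306953  -2.1187467  -1.93287721  3.54206768 -1.47295881 -1.6223318
  9.1009787 ]
thumbscrew 0.94 [346.2 157.8 101.9 222.9] [0.5556 0.125  0.048 ]
rivet1_top 0.63 [349.   99.   25.2  25.1] [0.5368 0.1828 0.048 ]
```

View pics/w.png

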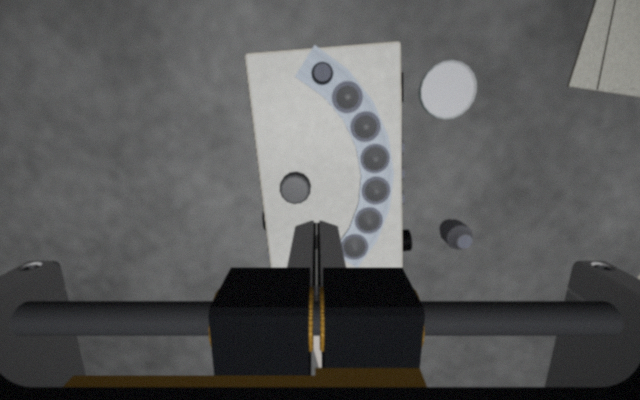

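The wrist view shows the rivets at (347,97), (366,127), (375,158), (376,189), (369,220) and (355,247). The arm was still settling, so I refine on a settled frame.

```bash
python3 -c "
from h import *
optics.get_image('wrist')
s=sensors.state();p=optics.get_image('wrist');save(p,'w2.png')
print(s['time'],s['ee_pos'],s['force'],np.abs(s['qvel']).max())
g=cv2.medianBlur(cv2.cvtColor(p['pixels'],cv2.COLOR_RGB2GRAY),3)
g=cv2.resize(g[40:270,280:420],None,fx=4,fy=4,interpolation=2)
c=cv2.HoughCircles(g,cv2.HOUGH_GRADIENT,2,80,param1=80,param2=25,minRadius=36,maxRadius=72)[0]
c=c[(c[:,0]>200)];c=c[np.argsort(c[:,1])];u=(c[:,:2]+.5)/4-.5+[280,40]
for a,r in zip(u,c[:,2]/4): print(a.round(1),r,ray(p,a,.047,s)[:2].round(4))
"
```

```text
2.8667 [0.52965615 0.07786834 0.2242521 ] [ 0.01033742 -1.57583725  0.10560912] 1.871985606203307
[355.4  82.9] 16.3 [0.5341 0.1838]
[374.4 113.4] 15.75 [0.5633 0.1621]
[383.9 145.9] 15.0 [0.5852 0.1341]
[384.9 179.4] 14.7 [0.5999 0.1006]
[377.9 208.9] 13.15 [0.6051 0.0666]
[395.4 232.9] 16.6 [0.6348 0.0463]
[362.9 235.9] 13.3 [0.6009 0.0308]
[329.9 254.9] 12.75 [ 0.573  -0.0038]
[353.4 255.9] 12.2 [0.5994 0.0038]
```

>>> apply_moves --plan '[{"jaw":0,"x":30,"y":3,"z":10,"rx":0,"ry":0,"rz":0},{"jaw":0,"x":60,"y":6,"z":30,"rx":0,"ry":0,"rz":0},{"jaw":0,"x":90,"y":9,"z":55,"rx":0,"ry":0,"rz":0},{"jaw":0,"x":115,"y":12,"z":80,"rx":0,"ry":0,"rz":0},{"jaw":0,"x":121,"y":12,"z":100,"rx":0,"ry":0,"rz":0}]'

```text
time: 3.33
ee_pos: [0.501, 0.1998, 0.1235]
eef_rot: [[-0.325, 0.946, -0.0], [0.946, 0.325, 0.002], [0.002, 0.001, -1.0]]
force: [0.6, -0.4, -0.5]
finger_gap: 0.0003
```

>>> apply_moves --plan '[{"jaw":0,"x":0,"y":0,"z":12,"rx":0,"ry":0,"rz":0},{"jaw":0,"x":0,"y":0,"z":24,"rx":0,"ry":0,"rz":0},{"jaw":0,"x":0,"y":0,"z":38,"rx":0,"ry":0,"rz":0},{"jaw":0,"x":0,"y":0,"z":38,"rx":0,"ry":0,"rz":0},{"jaw":0,"x":0,"y":0,"z":38,"rx":0,"ry":0,"rz":0}]'

```text
time: 3.75
ee_pos: [0.5021, 0.195, 0.0862]
eef_rot: [[-0.321, 0.947, -0.001], [0.947, 0.321, -0.001], [-0.001, -0.002, -1.0]]
force: [0.4, -0.2, -0.3]
finger_gap: 0.0007
```

```bash
python3 -c "
from h import *
s=sensors.state();print(s['time'],s['ee_pos'],np.round(s['joint_pos'],1),s['force'],s['eef_rot']);print(rel(.5345,.184,.08,s))
p=optics.get_image('side');a=cv2.resize(p['pixels'][180:370,190:390],None,fx=3,fy=3,interpolation=2);save({'pixels':a},'s2.png')"
```

```text
3.75 [0.50210784 0.19497723 0.08622622] [-10.9  39.7 -20.3 111.2  23.9  33.3 -28.4] [ 0.3507515  -0.21762491 -0.34706185] [[-3.20656437e-01  9.47194829e-01 -1.18577712e-03]
 [ 9.47195080e-01  3.20654744e-01 -1.42003665e-03]
 [-9.64826315e-04 -1.57850614e-03 -9.99998289e-01]]
[[-20.8, 27.2, 6.2], 'ang', np.float64(108.7)]
```

View pics/s2.png

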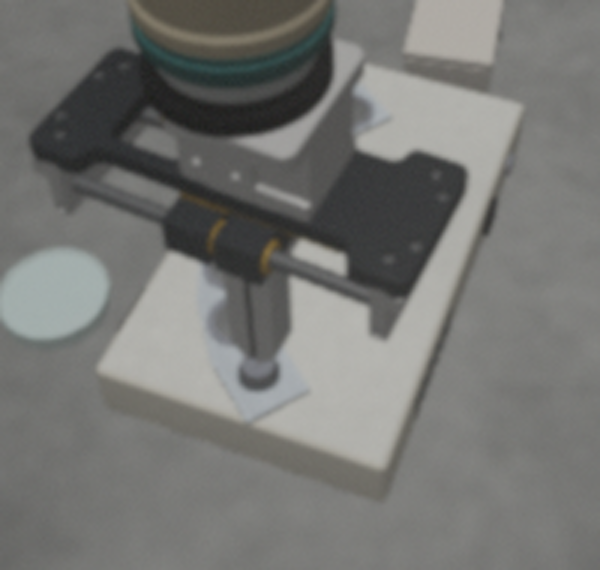

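The fingertip sits directly above the thumbscrew at crop (258,355). Next I move over rivet 1, low.

>>> apply_moves --plan '[{"jaw":0,"x":-7,"y":9,"z":0,"rx":0,"ry":0,"rz":0},{"jaw":0,"x":-14,"y":18,"z":0,"rx":0,"ry":0,"rz":0},{"jaw":0,"x":-21,"y":27,"z":4,"rx":0,"ry":0,"rz":0},{"jaw":0,"x":-21,"y":27,"z":9,"rx":0,"ry":0,"rz":0},{"jaw":0,"x":-21,"y":27,"z":12,"rx":0,"ry":0,"rz":0}]'

```text
time: 4.22
ee_pos: [0.5354, 0.1849, 0.0739]
eef_rot: [[-0.321, 0.947, 0.0], [0.947, 0.321, -0.0], [-0.0, 0.0, -1.0]]
force: [-0.0, 0.2, -0.3]
finger_gap: 0.0007
```

>>> apply_moves --plan '[{"jaw":0,"x":0,"y":0,"z":2,"rx":0,"ry":0,"rz":0},{"jaw":0,"x":0,"y":0,"z":4,"rx":0,"ry":0,"rz":0},{"jaw":0,"x":0,"y":0,"z":6,"rx":0,"ry":0,"rz":0},{"jaw":0,"x":0,"y":0,"z":8,"rx":0,"ry":0,"rz":0},{"jaw":0,"x":0,"y":0,"z":9,"rx":0,"ry":0,"rz":0}]'

```text
time: 4.63
ee_pos: [0.5338, 0.1861, 0.0653]
eef_rot: [[-0.324, 0.946, -0.001], [0.946, 0.324, -0.0], [0.0, -0.001, -1.0]]
force: [-1.8, 0.3, 1.9]
finger_gap: 0.0003
```

```bash
python3 -c "
from h import *
for i in range(3):
  s=sensors.state();print(s['time'],s['ee_pos'],s['force']);optics.get_image('wrist')
print(rel(.563,.162,.064,s))
"
```

```text
4.6333 [0.53377652 0.18609534 0.0653163 ] [-1.77599817  0.25846216  1.93272235]
4.6833 [0.53383759 0.1860784  0.06524926] [-1.07938142  0.23694681 -0.89546662]
4.7333 [0.53421313 0.186095   0.06536153] [-1.15485139 -0.00902952 -0.40808522]
[[-32.1, 19.4, 1.4], 'ang', np.float64(108.9)]
```

>>> apply_moves --plan '[{"jaw":0,"x":0,"y":0,"z":0.5,"rx":0,"ry":0,"rz":0},{"jaw":0,"x":0,"y":0,"z":1,"rx":0,"ry":0,"rz":0},{"jaw":0,"x":0,"y":0,"z":1.4,"rx":0,"ry":0,"rz":0},{"jaw":0,"x":0,"y":0,"z":1.6,"rx":0,"ry":0,"rz":0},{"jaw":0,"x":0,"y":0,"z":1.6,"rx":0,"ry":0,"rz":0}]'

```text
time: 5.2
ee_pos: [0.5348, 0.186, 0.0642]
eef_rot: [[-0.323, 0.946, 0.001], [0.946, 0.323, 0.0], [-0.0, 0.001, -1.0]]
force: [-0.3, -0.3, 4.1]
finger_gap: 0.0004
```

```bash
python3 -c "
from h import *
for i in range(4):
  s=sensors.state();print(s['time'],s['ee_pos'],s['force']);optics.get_image('wrist')
print(rel(.563,.162,.064,s))
"
```

```text
5.2 [0.53478764 0.18599331 0.06421166] [-0.30630843 -0.27001323  4.06755153]
5.25 [0.53475955 0.18601081 0.06419124] [-0.44118994  0.19803471  4.75747298]
5.3 [0.5347763  0.18601527 0.06417905] [0.02595843 0.57873943 4.67698171]
5.35 [0.53476012 0.1860149  0.06417981] [-0.0705095   0.22315618  3.18545766]
[[-31.9, 19.0, 0.2], 'ang', np.float64(108.9)]
```

About 4 N at z 0.0642, so the tip is on the strip. Now I work out the slide rows.

```bash
python3 -c "
from h import *
P=np.array([(.5343,.1836),(.5633,.162),(.5854,.1339),(.6,.1006),(.6053,.0662),(.6013,.0305)])
r=fit(P);print(r.x,np.abs(r.fun).max())
s=sensors.state();R=np.array(s['eef_rot'])[:2,:2]
d=2*np.arcsin(18/140)
c=r.x[:2]
q=np.array(s['ee_pos'][:2])
for k in range(6):
  print('call',k)
  T=[np.array([c[0]+.14*np.cos(r.x[2]-d*(k+i/5)),c[1]+.14*np.sin(r.x[2]-d*(k+i/5))]) for i in range(1,6)]
  for t in T: print((R.T@(t-q)*1000).round(1), t.round(4))
  q=T[-1]
"
```

```text
[0.4654071  0.0620315  1.05657593] 0.0007542684688464224
call 0
[-7.3  3.5] [0.5405 0.1802]
[-13.1   7.9] [0.5465 0.1762]
[-19.   11.9] [0.5522 0.1719]
[-25.2  15.7] [0.5578 0.1672]
[-31.5  19.1] [0.5631 0.1623]
call 1
[-6.5  3.1] [0.5681 0.1572]
[-13.2   5.9] [0.5729 0.1517]
[-20.    8.3] [0.5774 0.1461]
[-26.9  10.3] [0.5815 0.1402]
[-33.9  12. ] [0.5854 0.1341]
call 2
[-7.1  1.3] [0.589  0.1278]
[-14.2   2.3] [0.5922 0.1214]
[-21.4   2.9] [0.5951 0.1148]
[-28.7   3.1] [0.5976 0.108 ]
[-35.9   3. ] [0.5998 0.1011]
call 3
[-7.2 -0.5] [0.6017 0.0941]
[-14.4  -1.4] [0.6031 0.0871]
[-21.5  -2.7] [0.6043 0.0799]
[-28.5  -4.3] [0.605  0.0728]
[-35.5  -6.3] [0.6054 0.0656]
call 4
[-6.8 -2.3] [0.6054 0.0583]
[-13.5  -5. ] [0.605  0.0511]
[-20.1  -8. ] [0.6042 0.0439]
[-26.5 -11.4] [0.6031 0.0368]
[-32.7 -15.1] [0.6016 0.0297]
call 5
[-6. -4.] [0.5998 0.0228]
[-11.8  -8.3] [0.5976 0.0159]
[-17.4 -12.9] [0.595  0.0091]
[-22.7 -17.8] [0.5921 0.0025]
[-27.8 -22.9] [ 0.5889 -0.0039]
```

>>> apply_moves --plan '[{"jaw":0,"x":-7,"y":4,"z":0.2,"rx":0,"ry":0,"rz":0},{"jaw":0,"x":-13,"y":8,"z":0.4,"rx":0,"ry":0,"rz":0},{"jaw":0,"x":-19,"y":12,"z":0.4,"rx":0,"ry":0,"rz":0},{"jaw":0,"x":-25,"y":16,"z":0.4,"rx":0,"ry":0,"rz":0},{"jaw":0,"x":-31.5,"y":19,"z":0.4,"rx":0,"ry":0,"rz":0}]'

```text
time: 5.82
ee_pos: [0.5614, 0.1636, 0.0634]
eef_rot: [[-0.324, 0.946, -0.003], [0.946, 0.324, 0.002], [0.003, -0.002, -1.0]]
force: [-3.5, 3.8, 5.7]
finger_gap: 0.0006
```

```bash
python3 -c "
from h import *
for i in range(3):
  s=sensors.state();print(s['time'],s['ee_pos'],s['force']);optics.get_image('wrist')
print(rel(.5854,.1341,.064,s))
"
```

```text
5.8167 [0.56144704 0.16359745 0.06344962] [-3.53808128  3.79245692  5.6966304 ]
5.8667 [0.56313307 0.16185764 0.06347473] [-3.09876444  3.0083663   6.76195473]
5.9167 [0.56307284 0.16191443 0.06353381] [-1.64355684  0.97944247  6.76831433]
[[-33.5, 12.2, -0.5], 'ang', np.float64(108.8)]
```

>>> apply_moves --plan '[{"jaw":0,"x":-6.5,"y":3,"z":-0.2,"rx":0,"ry":0,"rz":0},{"jaw":0,"x":-13,"y":6,"z":-0.3,"rx":0,"ry":0,"rz":0},{"jaw":0,"x":-20,"y":8.3,"z":-0.3,"rx":0,"ry":0,"rz":0},{"jaw":0,"x":-27,"y":10.3,"z":-0.3,"rx":0,"ry":0,"rz":0},{"jaw":0,"x":-34,"y":12,"z":-0.3,"rx":0,"ry":0,"rz":0}]'

```text
time: 6.38
ee_pos: [0.5848, 0.1355, 0.0639]
eef_rot: [[-0.324, 0.946, -0.001], [0.946, 0.324, 0.003], [0.003, 0.0, -1.0]]
force: [-2.4, 4.0, 3.8]
finger_gap: 0.0005
```

```bash
python3 -c "
from h import *
for i in range(3):
  s=sensors.state();print(s['time'],s['ee_pos'],s['force']);optics.get_image('wrist')
print(rel(.5998,.1011,.0638,s))
"
```

```text
6.3833 [0.58479558 0.13552904 0.06388909] [-2.44995741  3.96404274  3.81399551]
6.4333 [0.58606173 0.13330392 0.06387046] [-1.57947083  2.71601112  4.65229674]
6.4833 [0.58600581 0.13336424 0.063884  ] [-1.00819429  0.66464116  5.65977921]
[[-35.0, 2.7, 0.1], 'ang', np.float64(108.8)]
```

Steady at about 5 N. I continue the slide.

>>> apply_moves --plan '[{"jaw":0,"x":-7,"y":1.2,"z":0,"rx":0,"ry":0,"rz":0},{"jaw":0,"x":-14,"y":2,"z":0,"rx":0,"ry":0,"rz":0},{"jaw":0,"x":-21,"y":2.6,"z":0,"rx":0,"ry":0,"rz":0},{"jaw":0,"x":-28,"y":2.8,"z":0,"rx":0,"ry":0,"rz":0},{"jaw":0,"x":-35.5,"y":2.7,"z":0,"rx":0,"ry":0,"rz":0}]'

```text
time: 6.95
ee_pos: [0.5995, 0.1018, 0.0639]
eef_rot: [[-0.324, 0.946, 0.001], [0.946, 0.324, 0.002], [0.002, 0.001, -1.0]]
force: [-2.2, 3.6, 5.2]
finger_gap: 0.0006
```

```bash
python3 -c "
from h import *
for i in range(3):
  s=sensors.state();print(s['time'],s['ee_pos'],s['force']);optics.get_image('wrist')
print(rel(.6054,.0656,.0638,s))
"
```

```text
6.95 [0.59952812 0.10181005 0.06394034] [-2.17392145  3.57004337  5.19556012]
7.0 [0.60029304 0.09905192 0.06383143] [-0.70026534  3.19900126  5.12722564]
7.05 [0.60027895 0.09912929 0.06387804] [-0.37747583  1.50014422  5.34212555]
[[-33.4, -5.9, 0.1], 'ang', np.float64(108.7)]
```

>>> apply_moves --plan '[{"jaw":0,"x":-7,"y":-0.6,"z":0,"rx":0,"ry":0,"rz":0},{"jaw":0,"x":-14,"y":-1.4,"z":0,"rx":0,"ry":0,"rz":0},{"jaw":0,"x":-21,"y":-2.6,"z":0,"rx":0,"ry":0,"rz":0},{"jaw":0,"x":-28,"y":-4.3,"z":0,"rx":0,"ry":0,"rz":0},{"jaw":0,"x":-34,"y":-6,"z":0,"rx":0,"ry":0,"rz":0}]'

```text
time: 7.52
ee_pos: [0.6051, 0.0665, 0.0639]
eef_rot: [[-0.323, 0.946, 0.001], [0.946, 0.323, 0.001], [0.001, 0.001, -1.0]]
force: [0.0, 3.0, 4.6]
finger_gap: 0.0006
```

```bash
python3 -c "
from h import *
for i in range(3):
  s=sensors.state();print(s['time'],s['ee_pos'],s['force']);optics.get_image('wrist')
print(rel(.6016,.0297,.0638,s))
"
```

```text
7.5167 [0.60507688 0.06653779 0.0639357 ] [0.03267805 3.01300166 4.59701502]
7.5667 [0.60513356 0.06427    0.06381177] [0.65656503 3.26803969 4.69421124]
7.6167 [0.60514451 0.06441011 0.06385718] [-0.30717918  1.18925201  6.11076938]
[[-31.7, -14.5, 0.1], 'ang', np.float64(108.7)]
```

>>> apply_moves --plan '[{"jaw":0,"x":-6.8,"y":-2.3,"z":0,"rx":0,"ry":0,"rz":0},{"jaw":0,"x":-13.5,"y":-5,"z":0,"rx":0,"ry":0,"rz":0},{"jaw":0,"x":-20,"y":-8,"z":0,"rx":0,"ry":0,"rz":0},{"jaw":0,"x":-26.5,"y":-11.5,"z":0,"rx":0,"ry":0,"rz":0},{"jaw":0,"x":-33,"y":-15.5,"z":0,"rx":0,"ry":0,"rz":0}]'

```text
time: 8.08
ee_pos: [0.6009, 0.0298, 0.0639]
eef_rot: [[-0.323, 0.946, 0.001], [0.946, 0.323, 0.0], [-0.0, 0.001, -1.0]]
force: [1.0, 3.8, 5.2]
finger_gap: 0.0007
```

>>> apply_moves --plan '[{"jaw":0,"x":0,"y":0,"z":0,"rx":0,"ry":0,"rz":0},{"jaw":0,"x":0,"y":0,"z":0,"rx":0,"ry":0,"rz":0},{"jaw":0,"x":0,"y":0,"z":-20,"rx":0,"ry":0,"rz":0},{"jaw":0,"x":0,"y":0,"z":-60,"rx":0,"ry":0,"rz":0},{"jaw":0,"x":0,"y":0,"z":-100,"rx":0,"ry":0,"rz":0}]'

```text
time: 8.5
ee_pos: [0.5975, 0.0269, 0.1623]
eef_rot: [[-0.321, 0.947, -0.008], [0.947, 0.321, -0.004], [-0.001, -0.009, -1.0]]
force: [1.3, 0.2, -0.4]
finger_gap: 0.0005
```

>>> apply_moves --plan '[{"jaw":0,"x":-30,"y":-25,"z":-20,"rx":0,"ry":0,"rz":0},{"jaw":0,"x":-60,"y":-50,"z":-40,"rx":0,"ry":0,"rz":0},{"jaw":0,"x":-90,"y":-75,"z":-50,"rx":0,"ry":0,"rz":0},{"jaw":0,"x":-120,"y":-100,"z":-50,"rx":0,"ry":0,"rz":0},{"jaw":0,"x":-120,"y":-100,"z":-50,"rx":0,"ry":0,"rz":0}]'

```text
time: 8.92
ee_pos: [0.5388, -0.129, 0.2129]
eef_rot: [[-0.308, 0.951, -0.007], [0.951, 0.308, -0.01], [-0.007, -0.01, -1.0]]
force: [-1.1, -1.0, -0.7]
finger_gap: 0.0002
```

```bash
python3 -c "
from h import *
s=sensors.state();print(s['time'],s['ee_pos'],s['force'])
p=optics.get_image('side');a=cv2.resize(p['pixels'][180:370,190:390],None,fx=3,fy=3,interpolation=2);save({'pixels':a},'s3.png')
p=optics.get_image('top');a=cv2.resize(p['pixels'][165:305,190:400],None,fx=3.8,fy=3.8,interpolation=2);save({'pixels':a},'t3.png')
optics.get_image('wrist');p=optics.get_image('wrist');save({'pixels':cv2.resize(p['pixels'][0:270,200:520],None,fx=2.4,fy=2.2,interpolation=2)},'w3.png')
"
```

```text
8.9167 [ 0.53877238 -0.12901778  0.21286988] [-1.14999321 -0.96424028 -0.65737689]
```

View pics/s3.png

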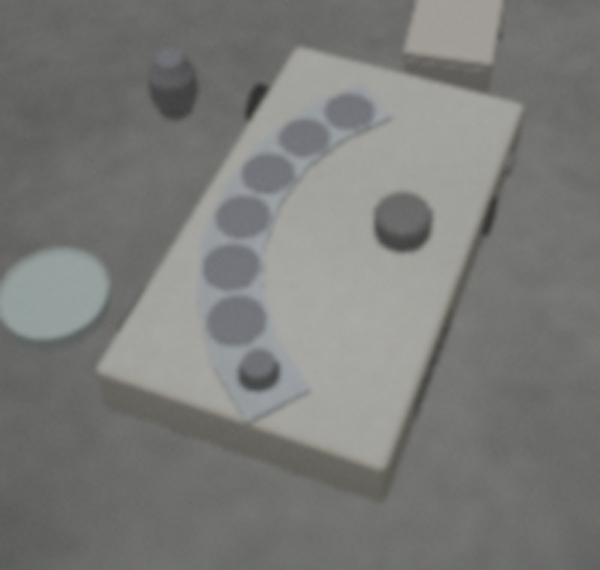

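View pics/t3.png

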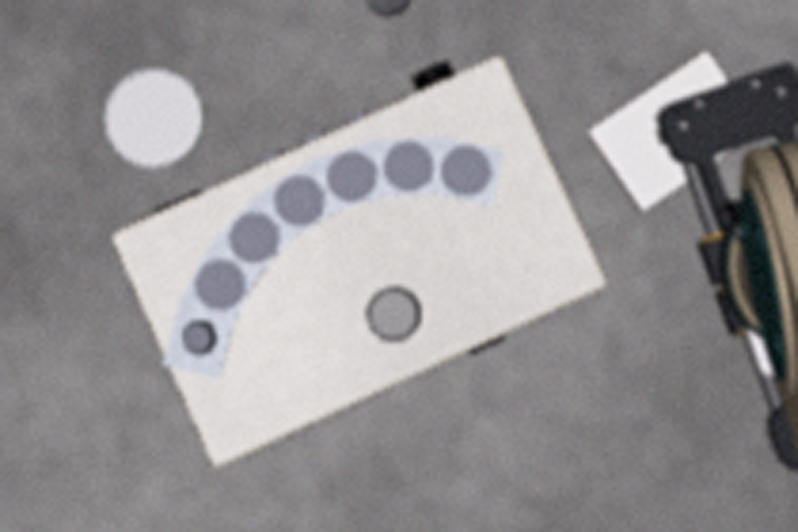

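Both views show six uniformly flat discs with no cone shading. The controller corners, at (115,235) and (605,285) in the top crop, haven't moved, and everything around it is in place.

```bash
python3 -c "
from h import *
print(np.abs(sensors.state()['qvel']).max(), manip.job_done())"
```

```text
the job is handed in; nothing more can be done
1.7780507288935654 None
```

All six rivets are pressed down flat with the strip, and the job is handed in.

- **Pass:** I closed the gripper and brought the fingertips over the thumbscrew, about 22 mm above the strip. I then lowered them onto rivet 1 and slid along the arc from rivet 1 to rivet 6 in one pass. The downward force read about 4–7 N, slightly over the gasket's 4 N at times, so the strip dipped a little under the tips. Sideways force stayed around 5 N or less. Then I lifted off and moved the hand away, about 9 s in.
- **Last checks:** The side and top pictures show all six rivets as flat discs with no cone shading. The controller, cap, dish and slide box show no visible shift; the objective is also unmoved in the side view (it is only partly in the top crop). The arm was touching nothing at hand-in.
- **Disagreement:** The side camera put the rivets about 3 mm off in y from the top and wrist cameras, which agreed with each other to about 1 mm. I used the top and wrist positions. I judged the rivet depths only from the pictures and from the fingertip height, which was level with the strip.

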